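# Hold the laser engraver's lid just under its balance point

### The job

The engraver's lid has just been given new gas struts and I want to tighten their brackets. First turn the red main switch on the engraver off; then take the lid by its bar handle and raise it until it is past its balance point and the struts begin to lift it, without letting them throw it open, ease it back and hold it still a few degrees below the balance point, where it is nearly weightless. Finish still holding the lid there by its handle, and do not disturb the painted ducks or the brush jar.

Things in the scene. Friction and masses are not known exactly. Their poses are not given: they have to be found in the camera images.
- engraver: desktop laser engraver, a white metal box fixed to the bench, 280 mm deep (its x), 440 mm wide (its y), 115 mm high; origin under its middle on the bench, its front looks along its -x (towards the robot), z up. Its right-hand 130 mm is a closed control deck, top at 115 mm, with the main switch; the rest, to the left, is covered by the lid, whose top face is 141 mm above the bench when shut.
- switch_grip (a point): point on the axis of the main switch, 149 mm above the bench and 11 mm below the top of its red handle: a bar 60 mm long, 18 mm thick and 33 mm tall that stands on a round red boss (top 128 mm above the bench) in a 68 mm yellow plate. It lies 80 mm in front of and 165 mm to the right of the engraver's middle and turns about the vertical.
- main_switch (a joint): angle of the main switch: 0 = ON (bar along the engraver's x, white mark away from the robot), 1.571 = OFF (bar along the engraver's y, white mark to the left). From ON it is turned a quarter turn counter-clockwise as seen from above to OFF; a spring detent of about 0.15 N m holds it at either end and, once past half-way (from about 1.0 on), snaps it on to OFF by itself. It starts ON.
- handle_bar (a point): centre of the lid's handle, a round steel bar 16 mm thick, along the engraver's y, held by two posts 140 mm apart (70 mm to either side of this point). With the lid shut it is 130 mm above the bench, its axis 47 mm in front of the lid's front face and level with it: 39 mm of free space between bar and lid, and nothing in front, above or below. The bar may turn between the fingers as the lid swings.
- lid_hinge (a point): point on the lid's hinge line at the middle of the lid's width, at the rear of the engraver, 118 mm above the bench; the hinge line runs along the engraver's y. With the lid shut the handle bar lies 307 mm in front of it (engraver -x) and 12 mm higher; it swings up and back about it.
- lid (a joint): opening of the lid (black frame, amber window, 300 mm wide, 1.4 kg), 0 = shut, growing as its front rises, up to a stop at 1.25 rad. Its two gas struts balance it at 0.62 rad (35.5 degrees; the bar's centre is then 306 mm above the bench). Below that it sinks shut by itself (about 5 N upwards at the bar lifts it from shut, 0.8 N carries it at 0.5 rad), above it the struts push it up ever faster (about 1 N at 0.8 rad, 3 N at 1.2 rad). It starts shut.
- lid_handle: the lid's handle (bar and two posts) as a solid; its origin is on the hinge line, not on the bar: use handle_bar for its place.
- duck_green: carved wooden duck in a green coat, standing loose on the bench beside the engraver, 140 mm tall, base 76 mm across; origin under its middle.
- duck_blue: carved wooden duck in a blue coat with a red cap, standing loose on the bench beside the engraver, 140 mm tall, base 76 mm across; origin under its middle.
- brush_jar: blue ceramic jar of paint brushes, standing loose on the bench beside the engraver, 74 mm across, 180 mm tall with the brushes; origin under its middle.

How it is judged:
By the outcome, as a careful person would: the job done as asked, in the order asked, and still so for the second after the job is handed in, while the arm keeps its last pose, push and grip.
It also fails if it takes over 54 s, if anything falls off the work surface, if the arm or the gripper's body presses on something with over 40 N, if the wrist force passes 120 N, or if a joint passes its speed limit or range.

### The arm

A 6-joint arm with a two-finger parallel gripper is mounted at the origin on the work surface. World frame = base frame: x ahead of the robot, y to its left, z up, the work surface at z = 0. Lengths are in m, angles in rad, forces in N, time in s.
With the tool pointing down it reaches from about 0.225 to 0.875 m from the base axis. Payload 3.4 kg.
Tool frame: the origin (TCP) lies between the finger pads; the fingertips stand 25 mm ahead of it and the grasp point (between the pads) lies 6 mm ahead of it; z points along the fingers, y is the line along which they close (so a half turn about z gives the same grasp; the last joint's range is limited). The gripper opens to 85 mm and grips with 20 to 120 N. Pads are 22 mm wide; open, the fingers measure 114 mm over their backs; the gripper's body (76 mm by 85 mm) begins 54 mm behind the grasp point. The pads swing forward as they close: fully open they stand 13 mm farther back than shut.
Start: joints at [-1.397, 0.276, 1.505, -0, 1.361, -0.121], TCP at [0.167, -0.55, 0.256] pointing down, gripper open.
Joint ranges: [-2.89, 2.89], [-0.75, 2.08], [0.22, 2.7], [-1.18, 4.32], [0.11, 2.71], [-2.7, 2.7]. Speed limits (rad/s): [2.57, 2.57, 3.14, 3.14, 3.14, 3.14].

### API

Orientations are given as a unit quaternion [w, x, y, z].
In Python, from rig import manip, cams, ticket gives the robot as it stands.
- The arm moves only by the tool step_arm, never from a script. Its argument "increments" is a list of rows, each an object with "dp": the shift along the world's x, y, z each as a share of 0.2 m, from -1 to 1, a list of three; "yaw": the turn about the world's z as a share of 0.15 rad, from -1 to 1; "grip": the opening, from 0 (shut) to 1 (fully open). In form: [{"dp": [tx, ty, tz], "yaw": yaw, "grip": grip}, ...]. A call has 1 to 5 rows; each row shifts and turns the commanded pose from where the row before left it; what a row does not reach is not made up. A row lasts 1/8 s, in which the tool goes at most 62.5 mm and 10.7 degrees, less where a joint would pass 70% of its speed; a pose out of reach is approached as far as the arm can. A call with a number of a shift or a turn outside -1 to 1 is refused whole. A call with a gripper value outside its range is refused whole. The fingers move at their own pace and stop on an object; "squeeze" is the grip in N (left out, the last holds). Time passes only in rows, so rows that do not move let the fingers close. It gives the time, the measured TCP pose, the force, the opening and the grip force at its end, in the units of the state.
- manip.get_state(): the state, without advancing time (a new reading comes with each control period).
- cams.get_image(name): name is "side" or "top"; returns the picture (400x640x3 uint8, blue, green, red); there is no depth.
- cams.get_calibration(name): a dict with "fx", "fy", "cx", "cy" (pixels), "extrinsics" (4x4, takes a point from camera to world coordinates). Camera axes: x right, y up, looking along -z (the intrinsics and any distortion apply to the point x, -y, -z); pixel columns grow to the right and rows downward; lengths in m; the calibration is good to about 2 mm. A picture is of the moment at which its call begins. get_calibration takes no time and is no camera call.
- ticket.sign_off(): hands the job in; it is judged then, once.
The state is a dict: "clock": time; "qpos": joint angles; "qd": joint speeds; "effort": joint torques, N m; "position": TCP position; "ee_rot": TCP orientation; "contact_force": force on the tool from outside, world axes, zero at the start; "moment": the same for the moment, N m; "width": finger opening in m; "gripper_force": force on a finger pad.
Only numpy, scipy, OpenCV 4.12 (cv2) and the standard library are available. Lean on these libraries where they do the work, as an engineer would, in place of code of your own. Each camera call takes 0.05 s, during which the arm holds its last target. There are 200 camera calls.

## Working session

There is one attempt and no reset: what is moved stays moved. The work goes in short steps, Python scripts to look and compute and a tool call to move; the robot and the scene stay as the last step left them, time stands still between calls to the robot, and variables do not carry over. Pictures are saved under pics/ and viewed, at most 10 in all, crops included, and the job is handed in when it is done.

Besides the shell and the picture viewer there is one more tool, called after ">>>" in YAML: its name, and indented under it one key for each argument. step_arm: Moves the arm, as the interface text tells. Shift numbers are shares of 0.2 m and turn numbers shares of 0.15 rad, none past 1 either way. Its arguments: {"type":"object","properties":{"increments":{"type":"array"},"squeeze":{"type":"number"}},"required":["increments"]}

```bash
mkdir -p pics; python3 - <<'E'
from rig import manip,cams
import cv2
s=manip.get_state();print(s)
for n in("top","side"):
    cv2.imwrite(f"pics/{n}0.png",cams.get_image(n));c=cams.get_calibration(n);print(n,c)
E
```

```text
{'clock': 0.0, 'qpos': array([-1.39698481e+00,  2.76550735e-01,  1.50614437e+00,  1.61988413e-05,
        1.36069778e+00, -1.21013257e-01]), 'qd': array([ 0.00062516, -0.00040202, -0.00077573,  0.00066297, -0.00180783,
        0.00118114]), 'effort': array([-3.34885888e-03, -4.16781878e+01, -2.45808095e+01, -4.29001684e-04,
        1.10945044e-02,  9.94130687e-06]), 'position': array([ 0.16698596, -0.54970416,  0.25546044]), 'ee_rot': array([-9.00011620e-04,  9.89154304e-01,  1.46877340e-01, -1.58424905e-05]), 'contact_force': array([ 0.77953776,  0.02489348, -1.34133562]), 'moment': array([-0.01958065,  0.01366534, -0.00052628]), 'gripper_force': 0.0, 'width': 0.08529574525848285}
top {'fx': 375.5249964948969, 'fy': 375.5249964948969, 'cx': 317.0792657881619, 'cy': 193.8945187560262, 'extrinsics': array([[ 0.02557777,  0.99635713, -0.08135263,  0.55004451],
       [-0.99948583,  0.02391416, -0.02135862, -0.00768974],
       [-0.01933534,  0.08185711,  0.9964565 ,  1.18746741],
       [ 0.        ,  0.        ,  0.        ,  1.        ]])}
side {'fx': 482.09755597830144, 'fy': 482.09755597830144, 'cx': 320.5880066482534, 'cy': 199.4916285546444, 'extrinsics': array([[-0.90434725,  0.32627703, -0.27513515,  0.26757704],
       [-0.42651343, -0.66737938,  0.61048427,  0.75068274],
       [ 0.01556747,  0.66943861,  0.74270425,  1.03959615],
       [ 0.        ,  0.        ,  0.        ,  1.        ]])}
```

View pics/top0.png

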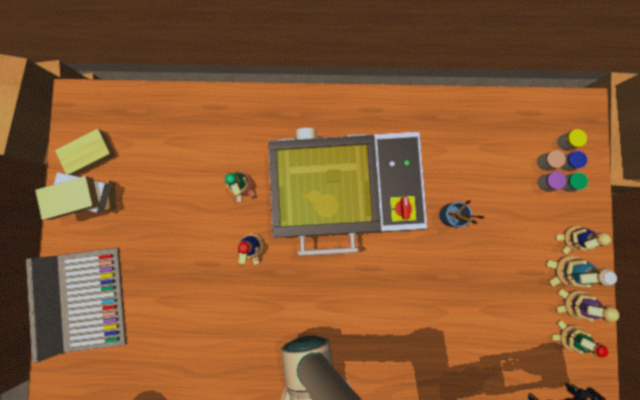

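View pics/side0.png

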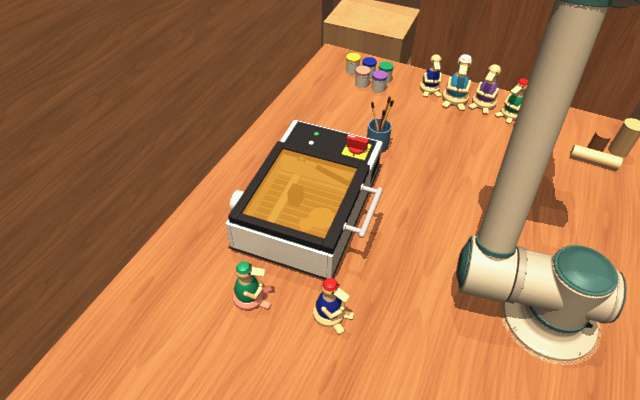

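```bash
python3 - <<'E'
import cv2
i=cv2.imread("pics/top0.png")[115:275,225:485]
cv2.imwrite("pics/c1.png",cv2.resize(i,None,fx=3,fy=3,interpolation=cv2.INTER_CUBIC))
i=cv2.imread("pics/side0.png")[100:300,220:400]
cv2.imwrite("pics/c2.png",cv2.resize(i,None,fx=3,fy=3,interpolation=cv2.INTER_CUBIC))
E
```

```text
(no output)
```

View pics/c1.png

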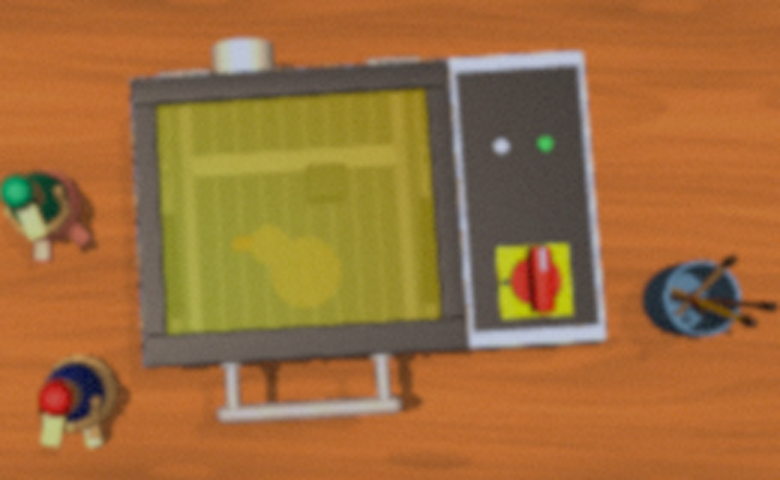

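View pics/c2.png

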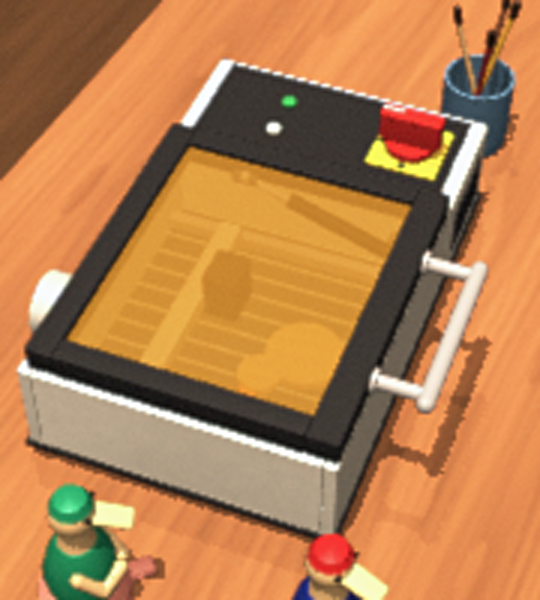

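```bash
cat > h.py <<'E'
import numpy as np
from rig import manip,cams
def ray(n,u,v,z):
    c=cams.get_calibration(n);E=c["extrinsics"]
    d=E[:3,:3]@np.array([(u-c["cx"])/c["fx"],-(v-c["cy"])/c["fy"],-1]);o=E[:3,3]
    return o+d*(z-o[2])/d[2]
def proj(n,p):
    c=cams.get_calibration(n);E=c["extrinsics"]
    q=E[:3,:3].T@(np.array(p)-E[:3,3])
    return c["cx"]-c["fx"]*q[0]/q[2],c["cy"]+c["fy"]*q[1]/q[2]
E
python3 - <<'E'
from h import *
np.set_printoptions(precision=4,suppress=True)
t=lambda a,b,z:ray("top",225+(a-1)/3,115+(b-1)/3,z)
s=lambda a,b,z:ray("side",220+(a-1)/3,100+(b-1)/3,z)
P={}
for k,a in dict(dFR=(606,340,.115),dBR=(583,53,.115),lFL=(145,365,.141),lFR=(468,350,.141),lBL=(132,80,.141),barL=(219,414,.13),barR=(402,405,.13),plc=(535,282,.117),mark0=(541,310,.16),mark1=(541,248,.16)).items():
    P[k]=t(*a);print(k,P[k])
for k,a in dict(barL=(427,402,.13),barR=(481,268,.13),dFR=(487,125,.115),lFL=(325,450,.141),plc=(411,156,.117)).items(): print("side",k,s(*a))
for a,b in(("dFR","dBR"),("lFL","lBL")):
    d=P[b]-P[a];print(np.linalg.norm(d),np.arctan2(d[1],d[0]))
for a,b in(("barR","barL"),("lFR","lFL")):
    d=P[b]-P[a];print(np.linalg.norm(d),np.arctan2(-d[0],d[1]))
E
```

```text
dFR [ 0.5483 -0.2972  0.115 ]
dBR [ 0.8231 -0.2746  0.115 ]
lFL [0.5143 0.1341 0.141 ]
lFR [ 0.5359 -0.1637  0.141 ]
lBL [0.7817 0.1559 0.141 ]
barL [0.4704 0.065  0.13  ]
barR [ 0.4833 -0.1049  0.13  ]
plc [ 0.6012 -0.2297  0.117 ]
mark0 [ 0.5739 -0.2264  0.16  ]
mark1 [ 0.6303 -0.226   0.16  ]
side barL [0.4686 0.059  0.13  ]
side barR [ 0.4815 -0.098   0.13  ]
side dFR [ 0.5468 -0.2935  0.115 ]
side lFL [0.519  0.1448 0.141 ]
side plc [ 0.5953 -0.2177  0.117 ]
0.2757644723468107 0.08179476333188916
0.26827421144252944 0.08115897167111116
0.17032492316402967 0.07563531287841793
0.29860452360330847 0.07221788655929169
```

```bash
python3 - <<'E'
from h import *
import cv2
np.set_printoptions(precision=4,suppress=True)
for n,b in(("top",(370,180,430,240)),("side",(335,130,385,165))):
    i=cv2.imread(f"pics/{n}0.png");h=cv2.cvtColor(i,cv2.COLOR_BGR2HSV)
    w=np.zeros(h.shape[:2],bool);w[b[1]:b[3],b[0]:b[2]]=1
    y=w&(abs(h[...,0].astype(int)-29)<5)&(h[...,1]>170)&(h[...,2]>120)
    r=w&((h[...,0]<6)|(h[...,0]>174))&(h[...,1]>150)
    for k,m in(("y",y),("r",r)):
        v,u=np.nonzero(m);print(n,k,len(u),u.min(),u.max(),v.min(),v.max(),ray(n,(u.min()+u.max())/2,(v.min()+v.max())/2,.117))
    if n=="top":
        print(i[208,372:432].tolist()[::1])
E
```

```text
top y 271 370 415 196 220 [ 0.6024 -0.2     0.117 ]
top r 170 396 410 198 217 [ 0.6045 -0.2297  0.117 ]
[[69, 82, 90], [79, 84, 93], [78, 84, 92], [75, 83, 91], [73, 77, 88], [69, 76, 84], [84, 87, 93], [132, 130, 133], [176, 168, 167], [172, 161, 160], [118, 114, 116], [80, 84, 90], [74, 80, 88], [75, 79, 89], [73, 81, 88], [77, 82, 91], [76, 81, 90], [72, 81, 90], [60, 96, 105], [45, 132, 134], [48, 150, 149], [53, 137, 138], [45, 118, 137], [43, 92, 163], [48, 68, 189], [45, 58, 193], [44, 56, 195], [37, 50, 190], [31, 40, 168], [22, 27, 128], [23, 29, 119], [29, 39, 154], [46, 59, 186], [51, 62, 196], [47, 59, 197], [37, 48, 196], [17, 34, 191], [31, 41, 194], [33, 58, 194], [34, 95, 194], [31, 151, 193], [30, 187, 190], [39, 178, 173], [56, 140, 138], [63, 90, 94], [68, 74, 80], [67, 72, 78], [66, 71, 78], [66, 70, 79], [71, 74, 80], [96, 94, 95], [154, 145, 143], [185, 179, 179], [152, 160, 177], [88, 117, 174], [50, 100, 174], [46, 99, 175], [47, 100, 177], [43, 97, 174], [46, 99, 176]]
side y 27 344 370 146 159 [ 0.5931 -0.2149  0.117 ]
side r 292 346 379 130 153 [ 0.5967 -0.2655  0.117 ]
```

>>> step_arm:
  increments:
    - {"dp":[0.218,0.159,0],"yaw":-0.145,"grip":1}
    - {"dp":[0.218,0.159,0],"yaw":-0.145,"grip":1}
    - {"dp":[0.218,0.159,0],"yaw":-0.145,"grip":1}
    - {"dp":[0.218,0.159,0],"yaw":-0.145,"grip":1}
    - {"dp":[0.218,0.159,0],"yaw":-0.145,"grip":1}
  squeeze: 20

```text
clock: 0.72
position: [0.3862, -0.3899, 0.256]
ee_rot: [-0.0, 0.996, 0.092, -0.0]
contact_force: [0.3, -1.0, 0.3]
width: 0.0855
gripper_force: 0.0
```

>>> step_arm:
  increments:
    - {"dp":[0.218,0.159,0],"yaw":-0.145,"grip":0.7}
    - {"dp":[0.218,0.159,0],"yaw":-0.145,"grip":0.7}
    - {"dp":[0.218,0.159,0],"yaw":-0.145,"grip":0.7}
    - {"dp":[0.218,0.159,0],"yaw":-0.145,"grip":0.7}
    - {"dp":[0,0,0],"yaw":0,"grip":0.7}

```text
clock: 1.35
position: [0.562, -0.2613, 0.2554]
ee_rot: [-0.001, 0.999, 0.052, 0.0]
contact_force: [-0.5, -0.2, -0.2]
width: 0.0598
gripper_force: 0.0
```

>>> step_arm:
  increments:
    - {"dp":[0.205,0.145,0],"yaw":-0.17,"grip":0.7}
    - {"dp":[0,0,-0.2],"yaw":0,"grip":0.7}
    - {"dp":[0,0,0],"yaw":0,"grip":0.7}

```text
clock: 1.72
position: [0.5978, -0.2344, 0.2128]
ee_rot: [-0.002, 0.999, 0.037, -0.004]
contact_force: [-0.0, 0.2, -0.2]
width: 0.0595
gripper_force: 0.0
```

```bash
python3 - <<'E'
from h import *
import cv2
i=cams.get_image("side")[80:190,290:440]; j=cams.get_image("top")[160:270,340:490]
cv2.imwrite("pics/c3.png",cv2.resize(np.hstack([i,j]),None,fx=2.6,fy=2.6,interpolation=cv2.INTER_CUBIC))
s=manip.get_state();print(s["position"],s["ee_rot"])
p=s["position"]
for z in(.175,.149): print(proj("side",[p[0],p[1],z]),proj("top",[p[0],p[1],z]))
E
```

```text
[ 0.59970597 -0.23578859  0.21650318] [ 1.83168451e-05  9.99340326e-01  3.63128053e-02 -5.40633755e-04]
(np.float64(359.1789941726122), np.float64(131.66652165302207)) (np.float64(409.77446465047785), np.float64(208.3678963290502))
(np.float64(358.48504828275435), np.float64(138.8255120442476)) (np.float64(407.6343813027781), np.float64(208.77821343555607))
```

View pics/c3.png

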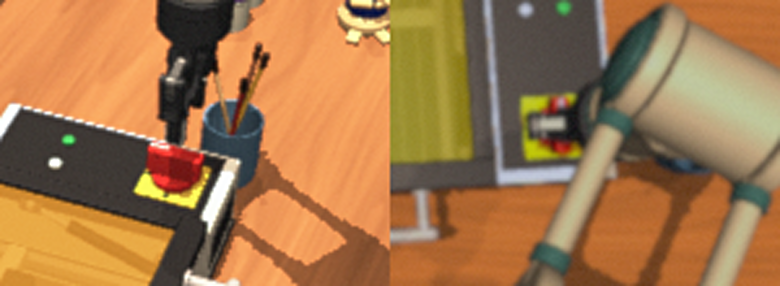

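>>> step_arm:
  increments:
    - {"dp":[0.012,0.022,-0.1],"yaw":0,"grip":0.7}
    - {"dp":[0,0,-0.12],"yaw":0,"grip":0.7}
    - {"dp":[0,0,-0.07],"yaw":0,"grip":0.5}
    - {"dp":[0,0,0],"yaw":0,"grip":0.35}
    - {"dp":[0,0,0],"yaw":0,"grip":0.35}

```text
clock: 2.45
position: [0.6034, -0.2313, 0.1596]
ee_rot: [0.001, 0.999, 0.037, 0.001]
contact_force: [-0.6, 0.1, 0.4]
width: 0.03
gripper_force: 0.0
```

>>> step_arm:
  increments:
    - {"dp":[0,0,0],"yaw":0,"grip":0.3}
    - {"dp":[0,0,0],"yaw":0,"grip":0.3}

```text
clock: 2.7
position: [0.6032, -0.2308, 0.159]
ee_rot: [0.0, 0.999, 0.037, 0.001]
contact_force: [0.4, -0.1, -0.1]
width: 0.0261
gripper_force: 0.0
```

>>> step_arm:
  increments:
    - {"dp":[0,0,0],"yaw":0,"grip":0.25}
    - {"dp":[0,0,0],"yaw":0,"grip":0.2}
    - {"dp":[0,0,0],"yaw":0,"grip":0.15}

```text
clock: 3.08
position: [0.6029, -0.2275, 0.1591]
ee_rot: [-0.003, 0.999, 0.037, 0.0]
contact_force: [-0.5, 8.6, 5.6]
width: 0.0179
gripper_force: 19.6
```

>>> step_arm:
  increments:
    - {"dp":[0,0.02,0.005],"yaw":0,"grip":0.15}
    - {"dp":[0,0,0],"yaw":0,"grip":0.15}

```text
clock: 3.32
position: [0.6029, -0.2271, 0.1592]
ee_rot: [0.001, 0.999, 0.037, -0.0]
contact_force: [-0.0, -0.9, -0.9]
width: 0.0176
gripper_force: 20.4
```

>>> step_arm:
  increments:
    - {"dp":[0,0,0],"yaw":0.5,"grip":0.1}
    - {"dp":[0,0,0],"yaw":1,"grip":0.1}
    - {"dp":[0,0,0],"yaw":1,"grip":0.1}
    - {"dp":[0,0,0],"yaw":1,"grip":0.1}
    - {"dp":[0,0,0],"yaw":0,"grip":0.1}
  squeeze: 45

```text
clock: 3.95
position: [0.6027, -0.2268, 0.1592]
ee_rot: [-0.0, 0.956, 0.294, -0.0]
contact_force: [-0.7, -0.8, -0.1]
width: 0.0173
gripper_force: 47.8
```

>>> step_arm:
  increments:
    - {"dp":[0,0,0],"yaw":1,"grip":0.1}
    - {"dp":[0,0,0],"yaw":1,"grip":0.1}
    - {"dp":[0,0,0],"yaw":1,"grip":0.1}
    - {"dp":[0,0,0],"yaw":1,"grip":0.1}
    - {"dp":[0,0,0],"yaw":1,"grip":0.1}

```text
clock: 4.58
position: [0.6022, -0.2265, 0.1592]
ee_rot: [-0.001, 0.781, 0.625, -0.0]
contact_force: [-0.2, 0.4, 0.7]
width: 0.0173
gripper_force: 47.9
```

>>> step_arm:
  increments:
    - {"dp":[0,0,0],"yaw":1,"grip":0.1}
    - {"dp":[0,0,0],"yaw":1,"grip":0.1}
    - {"dp":[0,0,0],"yaw":0,"grip":0.1}

```text
clock: 4.95
position: [0.602, -0.2266, 0.1592]
ee_rot: [-0.001, 0.68, 0.733, -0.0]
contact_force: [-1.8, 0.3, 1.4]
width: 0.0172
gripper_force: 48.0
```

>>> step_arm:
  increments:
    - {"dp":[0,0,0],"yaw":0,"grip":0.6}
    - {"dp":[0,0,0],"yaw":0,"grip":0.6}
    - {"dp":[0,0,0.15],"yaw":0,"grip":0.6}
    - {"dp":[0,0,0.2],"yaw":0,"grip":0.5}
    - {"dp":[-0.1,0.17,0.1],"yaw":0,"grip":0.47}
  squeeze: 20

```text
clock: 5.58
position: [0.5851, -0.1947, 0.2515]
ee_rot: [0.003, 0.68, 0.733, 0.001]
contact_force: [-0.6, 1.3, -1.0]
width: 0.0402
gripper_force: 0.0
```

>>> step_arm:
  increments:
    - {"dp":[-0.13,0.22,0],"yaw":0,"grip":0.47}
    - {"dp":[-0.13,0.22,0],"yaw":0,"grip":0.47}
    - {"dp":[-0.13,0.22,0],"yaw":0,"grip":0.47}
    - {"dp":[-0.135,0.22,0],"yaw":0,"grip":0.47}
    - {"dp":[0,0,0],"yaw":0,"grip":0.47}

```text
clock: 6.2
position: [0.4758, -0.0141, 0.2498]
ee_rot: [-0.0, 0.678, 0.735, 0.0]
contact_force: [0.2, 0.3, -0.1]
width: 0.0403
gripper_force: 0.0
```

```bash
python3 - <<'E'
from h import *
import cv2
i=cams.get_image("side")[110:260,290:440]; j=cams.get_image("top")[120:270,250:450]
cv2.imwrite("pics/c4.png",cv2.resize(np.hstack([i,j]),None,fx=2.2,fy=2.2,interpolation=cv2.INTER_CUBIC))
s=manip.get_state();print(s["position"],s["ee_rot"],s["contact_force"],s["width"])
E
```

```text
[ 0.47838236 -0.0165717   0.24990966] [1.17163195e-03 6.78918434e-01 7.34212636e-01 4.39738764e-04] [ 0.21178624 -0.44260508 -0.94376165] 0.04025403095255009
```

View pics/c4.png

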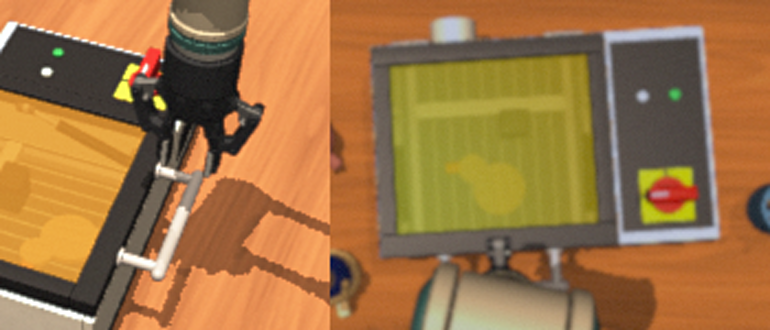

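>>> step_arm:
  increments:
    - {"dp":[0,0,-0.2],"yaw":0,"grip":0.47}
    - {"dp":[0,0,-0.15],"yaw":0,"grip":0.47}
    - {"dp":[0,0,-0.1],"yaw":0,"grip":0.47}
    - {"dp":[0,0,0],"yaw":0,"grip":0.47}

```text
clock: 6.8
position: [0.4778, -0.0176, 0.1579]
ee_rot: [-0.001, 0.68, 0.733, -0.001]
contact_force: [-0.7, 0.0, 0.5]
width: 0.0402
gripper_force: 0.0
```

>>> step_arm:
  increments:
    - {"dp":[0,0,-0.1],"yaw":0,"grip":0.47}
    - {"dp":[0,0,-0.02],"yaw":0,"grip":0.4}
    - {"dp":[0,0,0],"yaw":0,"grip":0.3}
    - {"dp":[0,0,0],"yaw":0,"grip":0.25}

```text
clock: 7.3
position: [0.4786, -0.0169, 0.1362]
ee_rot: [0.001, 0.679, 0.734, 0.001]
contact_force: [0.3, 0.1, 0.1]
width: 0.0214
gripper_force: 0.0
```

>>> step_arm:
  increments:
    - {"dp":[0,0,0],"yaw":0,"grip":0.2}
    - {"dp":[0,0,0],"yaw":0,"grip":0.15}
    - {"dp":[0,0,0],"yaw":0,"grip":0.1}

```text
clock: 7.68
position: [0.4771, -0.0167, 0.1359]
ee_rot: [-0.0, 0.679, 0.734, -0.001]
contact_force: [-4.2, -1.4, 5.8]
width: 0.0153
gripper_force: 19.8
```

>>> step_arm:
  increments:
    - {"dp":[-0.007,0,0],"yaw":0,"grip":0.1}
    - {"dp":[0.002,0,0.038],"yaw":0,"grip":0.1}
    - {"dp":[0.003,0,0.039],"yaw":0,"grip":0.1}
    - {"dp":[0.0085,0.001,0.0765],"yaw":0,"grip":0.1}
    - {"dp":[0,0,0],"yaw":0,"grip":0.1}

```text
clock: 8.3
position: [0.4796, -0.0165, 0.1668]
ee_rot: [0.001, 0.679, 0.734, 0.0]
contact_force: [1.4, -2.1, -4.5]
width: 0.0152
gripper_force: 20.0
```

>>> step_arm:
  increments:
    - {"dp":[0.0125,0.001,0.0755],"yaw":0,"grip":0.1}
    - {"dp":[0.0165,0.001,0.075],"yaw":0,"grip":0.1}
    - {"dp":[0.02,0.0015,0.074],"yaw":0,"grip":0.1}
    - {"dp":[0.0235,0.002,0.073],"yaw":0,"grip":0.1}
    - {"dp":[0,0,0],"yaw":0,"grip":0.1}

```text
clock: 8.93
position: [0.4933, -0.0154, 0.2257]
ee_rot: [-0.0, 0.679, 0.734, -0.0]
contact_force: [-0.6, -1.7, -2.6]
width: 0.015
gripper_force: 20.0
```

>>> step_arm:
  increments:
    - {"dp":[0.0275,0.002,0.072],"yaw":0,"grip":0.1}
    - {"dp":[0.031,0.0025,0.0705],"yaw":0,"grip":0.1}
    - {"dp":[0.0345,0.0025,0.0685],"yaw":0,"grip":0.1}
    - {"dp":[0.0375,0.003,0.067],"yaw":0,"grip":0.1}
    - {"dp":[0,0,0],"yaw":0,"grip":0.1}

```text
clock: 9.55
position: [0.519, -0.0132, 0.2832]
ee_rot: [-0.001, 0.679, 0.734, -0.001]
contact_force: [-5.5, -1.4, 1.0]
width: 0.0149
gripper_force: 20.2
```

>>> step_arm:
  increments:
    - {"dp":[-0.008,0,0.004],"yaw":0,"grip":0.1}
    - {"dp":[0.0205,0.0015,0.0325],"yaw":0,"grip":0.1}
    - {"dp":[0.0205,0.0015,0.0325],"yaw":0,"grip":0.1}
    - {"dp":[0.022,0.0015,0.031],"yaw":0,"grip":0.1}
    - {"dp":[0,0,0],"yaw":0,"grip":0.1}

```text
clock: 10.18
position: [0.5306, -0.0123, 0.3021]
ee_rot: [-0.0, 0.679, 0.734, -0.0]
contact_force: [-5.0, -0.7, 2.3]
width: 0.0151
gripper_force: 20.3
```

>>> step_arm:
  increments:
    - {"dp":[0.0225,0.002,0.0315],"yaw":0,"grip":0.1}
    - {"dp":[0.0235,0.002,0.0305],"yaw":0,"grip":0.1}
    - {"dp":[0.0235,0.002,0.03],"yaw":0,"grip":0.1}
    - {"dp":[0,0,0],"yaw":0,"grip":0.1}

```text
clock: 10.68
position: [0.5442, -0.0112, 0.321]
ee_rot: [-0.0, 0.679, 0.734, -0.0]
contact_force: [-6.3, -0.6, 4.1]
width: 0.015
gripper_force: 20.4
```

>>> step_arm:
  increments:
    - {"dp":[-0.011,-0.001,0.01],"yaw":0,"grip":0.1}
    - {"dp":[0.025,0.002,0.029],"yaw":0,"grip":0.1}
    - {"dp":[0.0255,0.002,0.029],"yaw":0,"grip":0.1}
    - {"dp":[0.021,0.0015,0.0225],"yaw":0,"grip":0.1}
    - {"dp":[0,0,0],"yaw":0,"grip":0.1}

```text
clock: 11.3
position: [0.558, -0.01, 0.3379]
ee_rot: [0.001, 0.679, 0.734, 0.001]
contact_force: [4.9, 1.8, -4.5]
width: 0.0149
gripper_force: 20.1
```

```bash
python3 - <<'E'
from h import *
import cv2
s=manip.get_state();print(s["position"],s["contact_force"],s["moment"])
i=cams.get_image("side")[60:260,210:440]
cv2.imwrite("pics/c5.png",cv2.resize(i,None,fx=3,fy=3,interpolation=cv2.INTER_CUBIC))
# predicted lid right-front top corner / bar ends for angles
ex=np.array([np.cos(.077),np.sin(.077),0]);ey=np.array([-ex[1],ex[0],0]);H=np.array([.476,-.0127,.118])+.307*ex
for th in(.62,.67,.72,.77):
    c,q=np.cos(th),np.sin(th)
    f=lambda a,b,h:[round(float(k),1) for k in (np.array(proj("side",H+(-a*c-h*q)*ex+b*ey+np.array([0,0,a*q+h*c]) ))-[210,60])*3]
    print(th,f(.307,.07,.012),f(.26,.15,.023),f(.26,-.15,.023))
E
```

```text
[ 0.55802512 -0.01004247  0.33793529] [ 4.89414641  1.82291402 -4.50547006] [ 0.16823584 -0.56283255  0.04583609]
0.62 [407.1, 346.0] [325.1, 428.4] [455.3, 176.1]
0.67 [396.3, 331.0] [316.0, 416.4] [448.3, 164.8]
0.72 [384.6, 316.0] [306.0, 404.4] [440.5, 153.6]
0.77 [371.9, 301.1] [295.2, 392.6] [431.9, 142.7]
```

View pics/c5.png

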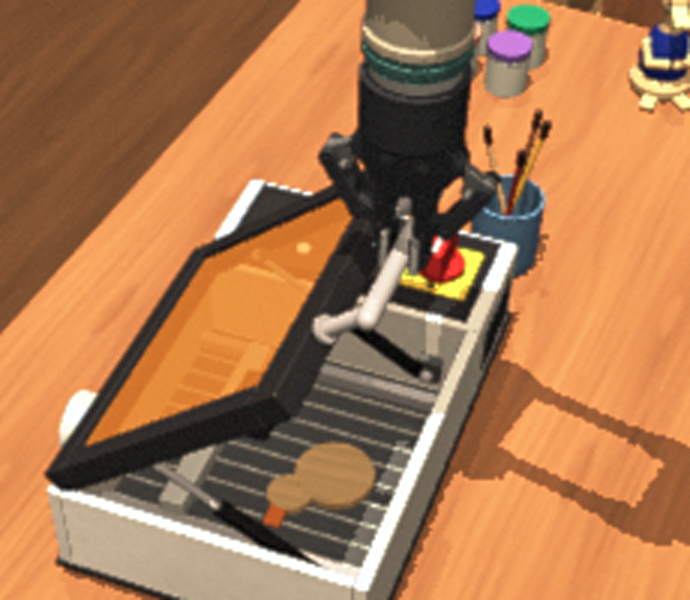

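>>> step_arm:
  increments:
    - {"dp":[0.0055,0,-0.005],"yaw":0,"grip":0.1}
    - {"dp":[-0.0223,-0.0016,-0.024],"yaw":0,"grip":0.1}
    - {"dp":[-0.0218,-0.0016,-0.0245],"yaw":0,"grip":0.1}
    - {"dp":[-0.0213,-0.0016,-0.025],"yaw":0,"grip":0.1}
    - {"dp":[-0.0208,-0.0016,-0.0254],"yaw":0,"grip":0.1}

```text
clock: 11.98
position: [0.5401, -0.0116, 0.3167]
ee_rot: [0.0, 0.679, 0.734, 0.0]
contact_force: [0.9, 1.8, 0.2]
width: 0.015
gripper_force: 20.4
```

>>> step_arm:
  increments:
    - {"dp":[-0.0202,-0.0016,-0.0258],"yaw":0,"grip":0.1}
    - {"dp":[-0.0197,-0.0016,-0.0262],"yaw":0,"grip":0.1}
    - {"dp":[-0.0191,-0.0015,-0.0267],"yaw":0,"grip":0.1}
    - {"dp":[-0.0185,-0.0015,-0.0271],"yaw":0,"grip":0.1}
    - {"dp":[0,0,0],"yaw":0,"grip":0.1}

```text
clock: 12.6
position: [0.5246, -0.0129, 0.2949]
ee_rot: [-0.0, 0.679, 0.734, -0.0]
contact_force: [-0.2, 2.7, -0.7]
width: 0.015
gripper_force: 20.1
```

>>> step_arm:
  increments:
    - {"dp":[0,0,0],"yaw":0,"grip":0.1}
    - {"dp":[0,0,0],"yaw":0,"grip":0.1}
    - {"dp":[0,0,0],"yaw":0,"grip":0.1}

```text
clock: 12.98
position: [0.5251, -0.0128, 0.2958]
ee_rot: [-0.0, 0.679, 0.734, -0.0]
contact_force: [-0.1, 2.2, -0.5]
width: 0.0149
gripper_force: 20.1
```

```bash
python3 - <<'E'
from h import *
import cv2
s=manip.get_state();p=s["position"];print(p,s["contact_force"],s["moment"],s["width"])
print(np.arctan2(p[2]-.006-.118,(.7826-p[0])/.997)-.039, np.hypot(p[2]-.124,(.7826-p[0])/.997))
i=cams.get_image("side")[60:330,210:440]
cv2.imwrite("pics/c6.png",cv2.resize(i,None,fx=2.2,fy=2.2,interpolation=cv2.INTER_CUBIC))
ex=np.array([np.cos(.077),np.sin(.077),0]);ey=np.array([-ex[1],ex[0],0]);H=np.array([.476,-.0127,.118])+.307*ex
for th in(.5,.55,.6):
    print(th,(np.array(proj("side",H-.307*np.cos(th)*ex-.012*np.sin(th)*ex+.078*ey+np.array([0,0,.307*np.sin(th)+.012*np.cos(th)])))-[210,60])*2.2)
E
```

```text
[ 0.52505716 -0.01284894  0.29575676] [-0.07741664  2.22697857 -0.45474679] [ 0.27596591 -0.05110843  0.06969998] 0.014898052492462587
0.5477819139319058 0.31020713740252087
0.5 [311.78267002 285.68698163]
0.55 [305.68450014 274.66604435]
0.6 [298.81688272 263.59866929]
```

View pics/c6.png

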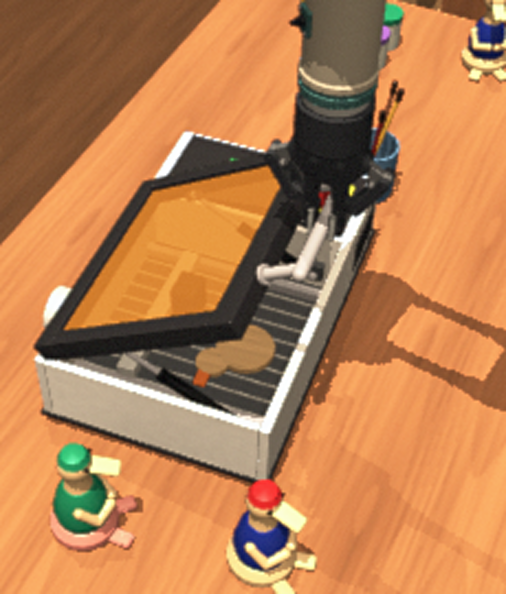

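The picture shows the bar's left end at about (303, 273) in the crop. That fits a lid angle of 0.55 rad, and the ducks and the jar have not moved.

```bash
python3 -c "
from rig import ticket;print(ticket.sign_off())"
```

```text
the job is handed in; nothing more can be done
None
```

The main switch is off, and the lid was raised to about 0.72 rad, past its balance point, then eased back and is held still by its handle at about 0.55 rad (4° below balance), with the ducks and brush jar untouched; the job is handed in.

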